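# Snap the cover of a network unit shut

## Robot

A 6-joint arm with a two-finger parallel gripper is mounted at the origin on the work surface. World frame = base frame: x ahead of the robot, y to its left, z up, the work surface at z = 0. Lengths are in m, angles in rad, forces in N, time in s.
With the tool pointing down it reaches from about 0.225 to 0.875 m from the base axis. Payload 3.4 kg.
Tool frame: the origin (TCP) lies on the centre line of the jaws, within the pads' length; the fingertips stand 17 mm ahead of it and the grasp point (between the pads) lies 2 mm behind it (manip.finger_overhang is the distance from the TCP to the fingertips, in m); y points along the fingers, x is the direction in which the jaws open and shut, and the axes are right-handed (so a half turn about y gives the same grasp; the last joint's range is limited). The gripper opens to 85 mm and grips with 20 to 120 N. Pads are 22 mm wide; open, the fingers measure 114 mm over their backs; the gripper's body (76 mm by 85 mm) begins 54 mm behind the grasp point. The pads swing forward as they close: fully open they stand 13 mm farther back than shut.
Start: joints at [1.006, 0.276, 1.505, -0, 1.361, -0.121], TCP at [0.247, 0.519, 0.248] pointing down, gripper open.
Joint ranges: [-2.89, 2.89], [-0.75, 2.08], [0.22, 2.7], [-1.18, 4.32], [0.11, 2.71], [-2.7, 2.7]. Speed limits (rad/s): [2.57, 2.57, 3.14, 3.14, 3.14, 3.14].

## Interface

Orientations are given as a unit quaternion [w, x, y, z].
In Python, from rig import manip gives the robot as it stands.
- The arm moves only by the tool arm_command, never from a script. Its argument "commands" is a list of rows, each a list of 3 entries, a list of its own where there are three numbers: the finger opening in cm, from 0 to 8.54, then the shift along the world's x, y, z in cm, then the turn about the world's z in rad. A call has 1 to 12 rows; each row shifts and turns the commanded pose from where the row before left it; what a row does not reach is not made up. A row lasts 1/10 s, in which the tool goes at most 50 mm and 8.59 degrees, less where a joint would pass 70% of its speed; a pose out of reach is approached as far as the arm can. A call with a gripper value outside its range is refused whole. The fingers move at their own pace and stop on an object; "grip_force" is the grip in N (left out, the last holds). Time passes only in rows, so rows that do not move let the fingers close. It gives the time, the measured TCP pose, the force and the opening at its end, in the units of the state.
- manip.get_state(): the state, without advancing time (a new reading comes with each control period).
- manip.get_image(name): name is "scene" or "side" or "wrist"; returns a dict with "pixels" (384x512x3 uint8, red, green, blue), "range_z" (384x512 float32, m along the optical axis (not along the pixel's ray), 0 where there is no reading), "intrinsics" (3x3 intrinsics, pixels), "k1" (the pictures are not rectified: a ray, as slopes to the right and down, at radius r is drawn at 1 + k1 r^2 times it, then the intrinsics apply), "R" (3x3) and "t" (3): a world point X has camera coordinates R X + t. Camera axes: x right, y down, z forward; pixel columns grow to the right and rows downward; lengths in m; the calibration is good to about 2 mm. A picture is of the moment at which its call begins.
- manip.sign_off(): hands the job in, once; it reports no verdict.
The state is a dict: "clock": time; "qpos": joint angles; "qd": joint speeds; "effort": joint torques, N m; "position": TCP position; "ee_rot": TCP orientation; "contact_force": force on the tool from outside, world axes, zero at the start; "moment": the same for the moment, N m; "width": finger opening in m.
Only numpy, scipy, OpenCV 4.12 (cv2) and the standard library are available. Lean on these libraries where they do the work, as an engineer would, in place of code of your own. Each camera call takes 0.05 s, during which the arm holds its last target.

## Task

The clip-on cover lies on the violet unit in the middle of the bench, but the four sections of its rim (front, back, left, right) still stand up: press each one down with the fingertips until it clicks and stays shut, level with the cover. Do not press on the clear window in the middle, do not lift, tip or shove the unit, and leave the things around it where they are.

Things in the scene. Friction and masses are not known exactly. Their poses are not given: they have to be found in the camera images.
- case: the unit: violet case 150 mm (x) by 190 mm (y), 1.3 to 2 kg, loose on rubber feet, with a grey clip-on cover. Origin: centre of its underside, at bench height; z up, x to its back (eight dark ports on its front, -x). The cover's fixed middle is 94 x 134 mm, its top 52 mm above the origin; the four rim sections around it are level with it once shut.
- window: thin clear window, 46 mm (x) by 72 mm (y), in the middle of the cover, 2 mm below the cover's top, a green circuit board under it. Fixed to the case; its origin is the case's origin. Not to be pressed.
- press_front (a point): point on top of the front rim section, half way along it, 21 mm out from its hinge; moves with it. The section is a grey flap on the case's -x side, 126 mm long, 32 mm wide, hinged on its inner edge 47 mm from the case's centre line; its outer edge stands up at first. Point: 59 mm above the bench at first, 52 mm when shut. Axes: x outward along the flap, y along the hinge, z off its face.
- flap_front (a joint): angle of the front rim section: 0 = standing up 0.35 rad, 0.35 = clicked shut, level with the cover. It springs back up if let go before half way (0.175), and past half way it snaps shut by itself and stays. Takes about 6 to 9 N straight down at the press point (more nearer the hinge).
- press_back (a point): point on top of the back rim section, half way along it, 21 mm out from its hinge; moves with it. The section is a grey flap on the case's +x side, 126 mm long, 32 mm wide, hinged on its inner edge 47 mm from the case's centre line; its outer edge stands up at first. Point: 59 mm above the bench at first, 52 mm when shut. Axes: x outward along the flap, y along the hinge, z off its face.
- flap_back (a joint): angle of the back rim section: 0 = standing up 0.35 rad, 0.35 = clicked shut, level with the cover. It springs back up if let go before half way (0.175), and past half way it snaps shut by itself and stays. Takes about 6 to 9 N straight down at the press point (more nearer the hinge).
- press_left (a point): point on top of the left rim section, half way along it, 21 mm out from its hinge; moves with it. The section is a grey flap on the case's +y side, 86 mm long, 32 mm wide, hinged on its inner edge 67 mm from the case's centre line; its outer edge stands up at first. Point: 59 mm above the bench at first, 52 mm when shut. Axes: x outward along the flap, y along the hinge, z off its face.
- flap_left (a joint): angle of the left rim section: 0 = standing up 0.35 rad, 0.35 = clicked shut, level with the cover. It springs back up if let go before half way (0.175), and past half way it snaps shut by itself and stays. Takes about 6 to 9 N straight down at the press point (more nearer the hinge).
- press_right (a point): point on top of the right rim section, half way along it, 21 mm out from its hinge; moves with it. The section is a grey flap on the case's -y side, 86 mm long, 32 mm wide, hinged on its inner edge 67 mm from the case's centre line; its outer edge stands up at first. Point: 59 mm above the bench at first, 52 mm when shut. Axes: x outward along the flap, y along the hinge, z off its face.
- flap_right (a joint): angle of the right rim section: 0 = standing up 0.35 rad, 0.35 = clicked shut, level with the cover. It springs back up if let go before half way (0.175), and past half way it snaps shut by itself and stays. Takes about 6 to 9 N straight down at the press point (more nearer the hinge).
- module_a: loose plug-in module, a metal stick 60 x 14 x 11 mm lying flat; origin at its underside. Bystander.
- module_b: second plug-in module like the first, 60 x 14 x 11 mm. Bystander.
- screwdriver: screwdriver with a black handle, lying flat beside the unit. Bystander.
- jar: small closed clear jar with a black cap, 48 mm across, 62 mm tall; origin at the centre of its underside. Bystander.
- bracket: dark steel angle bracket 44 x 60 mm, 35 mm tall; origin at its underside. Bystander.
- tin: flat round metal tin with a lid, 80 mm across, 31 mm high; origin at its underside. Bystander.
- carton: closed brown carton 100 x 130 x 40 mm; origin at its underside. Bystander.
Things that resemble listed ones, but are neither listed nor needed, are in the scene too. What is shaped like the case but brown, orange or turquoise is not meant.

How it is judged:
At the end, for the whole second after the job is handed in: All four rim sections are shut (each joint above 0.31 of 0.35 rad) and stay so with the robot clear; the unit stands flat on the bench, at rest, within 40 mm of where it was (value of joint each of flap_front, flap_back, flap_left, flap_right above 0.31 rad and height (world z) of case below 0.006 m and angle between case's own z axis and vertical below 0.05 rad and distance of case from where it was at the start of the episode below 0.04 m and linear speed of case below 0.02 m/s); the robot touches nothing.
It fails at once if the unit is lifted off the bench (10 mm) or tipped (0.12 rad) (height (world z) of case above 0.01 m or angle between case's own z axis and vertical above 0.12 rad).
It fails at once if the unit is shoved more than 40 mm from its place (distance of case from where it was at the start of the episode above 0.04 m).
It fails at once if the clear window is pressed (over 3 N) (contact force between window and the fingers above 3 N or contact force between window and the arm above 3 N).
It fails at once if a thing around the unit is moved more than 40 mm or lifted (distance of any of module_a, module_b, screwdriver, jar, bracket, tin, carton from where it was at the start of the episode above 0.04 m or height (world z) of any of module_a, module_b, screwdriver, jar, bracket, tin, carton above 0.03 m).
It also fails if it takes over 45 s, if anything falls off the work surface, if the arm or the gripper's body presses on something with over 40 N, if the wrist force passes 120 N, or if a joint passes its speed limit or range.

## Working session

There is one attempt and no reset: what is moved stays moved. The work goes in short steps, Python scripts to look and compute and a tool call to move; the robot and the scene stay as the last step left them, time stands still between calls to the robot, and variables do not carry over. Pictures are saved under pics/ and viewed, and the job is handed in when it is done.

Besides the shell and the picture viewer there is one more tool, called after ">>>" by a JSON object that holds its "method" and its "body". arm_command: Moves the arm, as the interface text tells. Its arguments: {"type":"object","properties":{"commands":{"type":"array"},"grip_force":{"type":"number"}},"required":["commands"]}

```bash
mkdir -p pics; ls
cat > h.py <<'E'
import numpy as np, cv2
from rig import manip
def grab(n):
    d=manip.get_image(n); np.savez('pics/%s_last.npz'%n,**{k:np.asarray(v) for k,v in d.items()}); return d
def save(d,f): cv2.imwrite(f,cv2.cvtColor(np.asarray(d['pixels']),cv2.COLOR_RGB2BGR))
def load(n): return dict(np.load('pics/%s_last.npz'%n))
def ray(d,u,v):
    K=np.asarray(d['intrinsics']);k=float(d['k1'])
    p=cv2.undistortPoints(np.array([[[u,v]]],float),K,np.array([k,0,0,0,0.]))[0,0]
    return p
def pix3(d,u,v,z=None):
    R=np.asarray(d['R']);t=np.asarray(d['t']);p=ray(d,u,v)
    r=np.array([p[0],p[1],1.])
    if z is None:
        zz=np.asarray(d['range_z'])[int(round(v)),int(round(u))]
        return R.T@(r*zz-t)
    c=-R.T@t; w=R.T@r
    return c+w*(z-c[2])/w[2]
E
python3 - <<'E'
from h import *
for n in ['scene','side','wrist']:
    d=grab(n); save(d,'pics/%s0.png'%n); print(n,np.round(-d['R'].T@d['t'],3),d['k1'])
print(manip.get_state(), manip.finger_overhang)
E
```

```text
pics
scene [ 0.763 -0.603  0.727] 0.010402326314977306
side [ 0.226 -0.712  0.82 ] -0.10714445281382708
wrist [0.177 0.553 0.372] -0.025834017796273014
{'clock': 0.15, 'qpos': array([ 1.00599737e+00,  2.76461407e-01,  1.50586011e+00, -1.37754307e-07,
        1.36069593e+00, -1.20994711e-01]), 'qd': array([ 0.00084014, -0.00181446, -0.00496933, -0.00078412,  0.00020957,
        0.00117708]), 'effort': array([ 9.85953011e-04, -4.17143226e+01, -2.46032757e+01, -3.63650697e-04,
        7.70898478e-03, -4.48597703e-06]), 'position': array([0.24669148, 0.51897503, 0.24762466]), 'ee_rot': array([-0.59756714,  0.59799863,  0.37724225, -0.37815265]), 'contact_force': array([-0.19010402, -0.00340346, -0.46185779]), 'moment': array([-0.04410569, -0.05613498,  0.03657203]), 'width': 0.08553456234853106} 0.017
```

View pics/scene0.png

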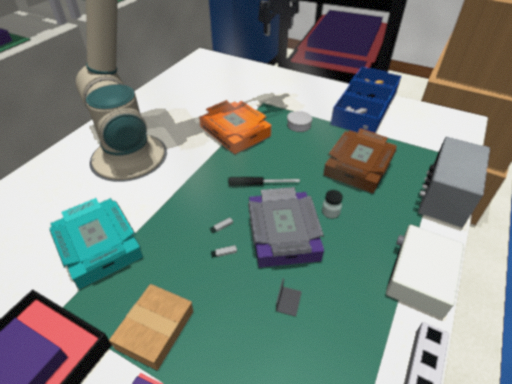

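View pics/side0.png

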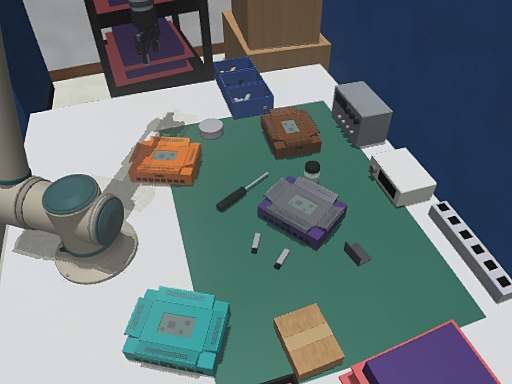

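View pics/wrist0.png

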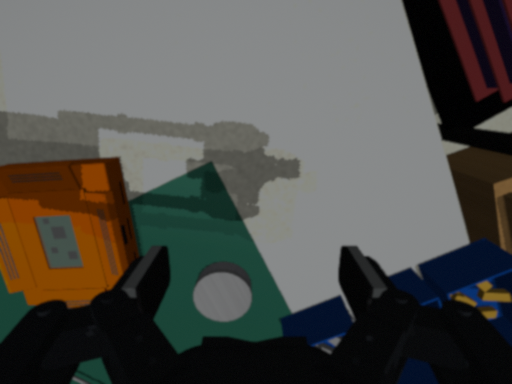

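Lookalikes for the case (scene pixels): orange (236,125), brown (360,158), turquoise (95,240), and violet trays at (345,35) and (30,350). The violet unit with grey cover is at scene (286,228), side (302,210), and that is my choice. Next is a close crop.

Run:
```python
from h import *
for n,(x,y,w,h) in dict(scene=(235,170,110,105),side=(245,160,115,95)).items():
    d=load(n); im=cv2.cvtColor(d['pixels'],cv2.COLOR_RGB2BGR)[y:y+h,x:x+w]
    im=cv2.resize(im,None,fx=5,fy=5,interpolation=cv2.INTER_CUBIC)
    for i in range(0,w,10):
        cv2.putText(im,str(x+i),(i*5,8),0,.3,(255,255,255)); cv2.line(im,(i*5,10),(i*5,14),(255,255,255))
    for i in range(0,h,10):
        cv2.putText(im,str(y+i),(0,i*5+4),0,.3,(255,255,255))
    cv2.imwrite('pics/%s_crop.png'%n,im)
```

```text
(no output)
```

View pics/scene_crop.png

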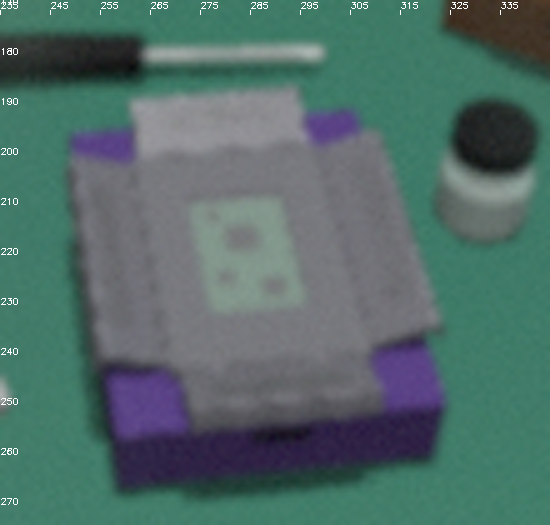

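View pics/side_crop.png

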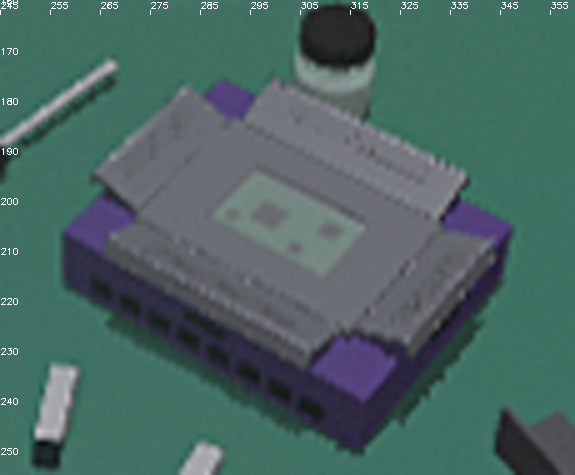

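The violet unit has ports on its lower-left side in the side view (front, towards the robot), and all four flaps stand up. The window is at scene (273..296, 209..232) and side (287..318, 194..215). Now I measure.

Run:
```python
from h import *
P=dict(scene=[(273,211),(291,209.4),(295.8,230.6),(277.6,232.2)],side=[(287.4,203),(296.8,194),(318,205.4),(309.6,215.2)])
# scene order: left-top, right-top,right-bottom,left-bottom
for n in P:
    d=load(n)
    a=np.array([pix3(d,u,v,.05) for u,v in P[n]])
    print(n,np.round(a,3).tolist(),a.mean(0).round(4),'depth z of centre',pix3(d,*np.mean(P[n],axis=0)).round(4))
    L=[np.linalg.norm(a[i]-a[(i+1)%4]).round(4) for i in range(4)]
    ang=[np.degrees(np.arctan2(*(a[(i+1)%4]-a[i])[[1,0]])).round(1) for i in range(4)];print(L,ang)
# two-view triangulation of centre
A=[];b=[]
for n in P:
    d=load(n);R,t=d['R'],d['t'];p=ray(d,*np.mean(P[n],axis=0))
    for i in (0,1): A.append(p[i]*R[2]-R[i]); b.append(t[i]-p[i]*t[2])
print(np.linalg.lstsq(np.array(A),np.array(b),rcond=None)[0])
```

```text
scene [[0.511, -0.037, 0.05], [0.547, -0.011, 0.05], [0.585, -0.067, 0.05], [0.549, -0.092, 0.05]] [ 0.548  -0.0519  0.05  ] depth z of centre [ 0.5483 -0.0523  0.0495]
[np.float64(0.0447), np.float64(0.0673), np.float64(0.0428), np.float64(0.067)] [np.float64(34.9), np.float64(-56.4), np.float64(-145.5), np.float64(125.2)]
side [[0.51, -0.04, 0.05], [0.546, -0.016, 0.05], [0.584, -0.073, 0.05], [0.549, -0.098, 0.05]] [ 0.5471 -0.0568  0.05  ] depth z of centre [ 0.5476 -0.0562  0.0488]
[np.float64(0.0429), np.float64(0.068), np.float64(0.0425), np.float64(0.0701)] [np.float64(33.6), np.float64(-55.9), np.float64(-143.6), np.float64(124.4)]
[ 0.5483015  -0.05342391  0.04817888]
```

Run:
```python
from h import *
from scipy.spatial.transform import Rotation as Ro
s=manip.get_state();q=s['ee_rot'];M=Ro.from_quat([q[1],q[2],q[3],q[0]]).as_matrix();print(M.round(3)); print('tool x yaw',np.degrees(np.arctan2(M[1,0],M[0,0])))
c=np.array([.548,-.054]);a=np.radians(34.5);X=np.array([np.cos(a),np.sin(a)]);Y=np.array([-X[1],X[0]])
im=None
for n in ('scene','side'):
    d=load(n);
    for nm,o in dict(front=-68*X,back=68*X,left=88*Y,right=-88*Y,port=-75*X).items():
        w=np.r_[c+o/1000,.059 if nm!='port' else .02]
        p,_=cv2.projectPoints(w[None],cv2.Rodrigues(d['R'])[0],d['t'],d['intrinsics'],np.array([float(d['k1']),0,0,0,0])); print(n,nm,w.round(4),p.ravel().round(1))
```

```text
[[ 0.429 -0.001 -0.903]
 [ 0.903 -0.001  0.429]
 [-0.001 -1.     0.   ]]
tool x yaw 64.57189828843615
scene front [ 0.492  -0.0925  0.059 ] [255.6 221. ]
scene back [ 0.604  -0.0155  0.059 ] [312.3 216.2]
scene left [0.4982 0.0185 0.059 ] [278.3 192.6]
scene right [ 0.5978 -0.1265  0.059 ] [290.9 248.6]
scene port [ 0.4862 -0.0965  0.02  ] [252.7 231.9]
side front [ 0.492  -0.0925  0.059 ] [288.1 216.5]
side back [ 0.604  -0.0155  0.059 ] [317.  186.8]
side left [0.4982 0.0185 0.059 ] [276.1 186.7]
side right [ 0.5978 -0.1265  0.059 ] [331.9 216.6]
side port [ 0.4862 -0.0965  0.02  ] [285.8 228. ]
```

>>> {"method": "arm_command", "body": {"commands": [[0, [2.5, -4.2, 0], -0.0435], [0, [2.5, -4.2, 0], -0.0435], [0, [2.5, -4.2, 0], -0.0435], [0, [2.5, -4.2, 0], -0.0435], [0, [2.5, -4.2, 0], -0.0435], [0, [2.5, -4.2, 0], -0.0435], [0, [2.5, -4.2, 0], -0.0435], [0, [2.5, -4.2, 0], -0.0435], [0, [2.5, -4.2, 0], -0.0435], [0, [2.5, -4.2, 0], -0.0435], [0, [2.5, -4.2, 0], -0.0435], [0, [2.5, -4.2, 0], -0.0435]]}}

```text
clock: 1.35
position: [0.5474, 0.0134, 0.2482]
ee_rot: [0.675, -0.675, -0.21, 0.21]
contact_force: [0.6, 0.9, 0.5]
width: 0.0
```

>>> {"method": "arm_command", "body": {"commands": [[0, [0, -4, 0], 0], [0, [0, -2.7, 0], 0], [0, [0, 0, 0], 0], [0, [0, 0, 0], 0]]}}

```text
clock: 1.75
position: [0.5467, -0.0518, 0.248]
ee_rot: [0.676, -0.675, -0.21, 0.21]
contact_force: [-0.7, 0.4, -0.5]
width: -0.0
```

Run:
```python
from h import *
from scipy.spatial.transform import Rotation as Ro
d=grab('wrist');s=manip.get_state();q=s['ee_rot'];M=Ro.from_quat([q[1],q[2],q[3],q[0]]).as_matrix();print('tool x yaw',np.degrees(np.arctan2(M[1,0],M[0,0])),s['position'],s['contact_force'],M[:,1])
im=cv2.resize(cv2.cvtColor(d['pixels'],cv2.COLOR_RGB2BGR),None,fx=1.5,fy=1.5)
cv2.imwrite('pics/wrist1.png',im)
```

```text
tool x yaw 34.651518755753564 [ 0.54661574 -0.05102008  0.24807734] [-0.06962193  0.27450336  0.24281659] [-5.57768813e-04  1.15023182e-03 -9.99999183e-01]
```

View pics/wrist1.png

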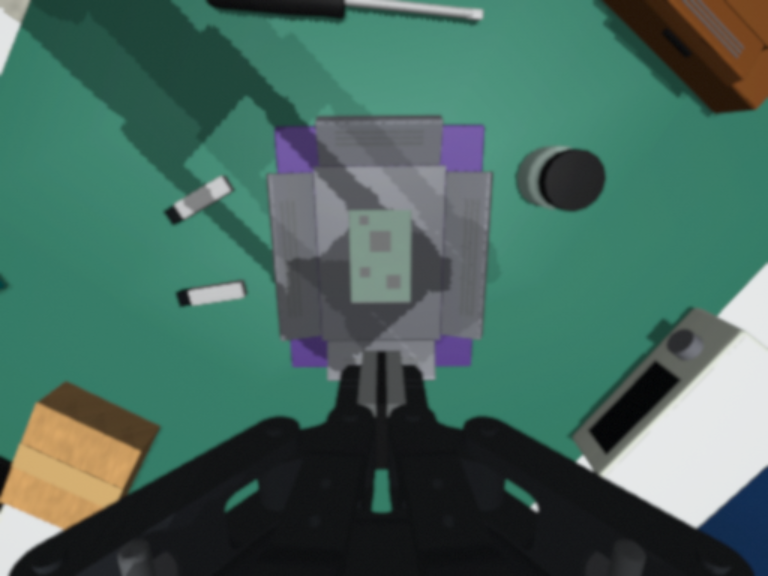

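The unit is square to the tool. The window is at wrist picture (349..411, 210..302), and the modules are at left (200,200) and (212,293), well clear.

Run:
```python
from h import *
d=load('wrist')
P=np.array([(349,210),(411,210),(411.5,302.5),(350,302.5)])/1.5
a=np.array([pix3(d,u,v,.05) for u,v in P]);print(a.round(4).tolist(),a.mean(0).round(4))
print([np.linalg.norm(a[i]-a[(i+1)%4]).round(4) for i in range(4)],[np.degrees(np.arctan2(*(a[(i+1)%4]-a[i])[[1,0]])).round(1) for i in range(4)])
print('depth centre',pix3(d,*P.mean(0)).round(4))
c=a.mean(0)[:2]
c=(np.array([.548,-.054])+c)/2 if 0 else c
an=np.radians(34.6);X=np.array([np.cos(an),np.sin(an)]);Y=np.array([-X[1],X[0]])
for nm,o in dict(front=-.067*X,back=.067*X,left=.088*Y,right=-.088*Y).items(): print(nm,(c+o).round(4))
```

```text
[[0.507, -0.0349, 0.05], [0.5443, -0.0092, 0.05], [0.5865, -0.0672, 0.05], [0.547, -0.0944, 0.05]] [ 0.5462 -0.0514  0.05  ]
[np.float64(0.0454), np.float64(0.0717), np.float64(0.048), np.float64(0.0717)] [np.float64(34.6), np.float64(-53.9), np.float64(-145.4), np.float64(123.9)]
depth centre [ 0.5457 -0.0508  0.0486]
front [ 0.4911 -0.0895]
back [ 0.6014 -0.0134]
left [0.4962 0.021 ]
right [ 0.5962 -0.1239]
```

>>> {"method": "arm_command", "body": {"commands": [[0, [-2.5, 3.5, 0], 0], [0, [-2.5, 3.5, 0], 0], [0, [0, 0, -4], 0], [0, [0, 0, -4], 0], [0, [0, 0, -4], 0], [0, [0, 0, -3.3], 0], [0, [0, 0, 0], 0], [0, [0, 0, 0], 0]]}}

```text
clock: 2.6
position: [0.497, 0.0194, 0.0957]
ee_rot: [0.675, -0.675, -0.211, 0.211]
contact_force: [0.2, -0.2, 0.2]
width: -0.0
```

Run:
```python
from h import *
s=manip.get_state();print(s['position'],s['contact_force'])
o=[]
for n,(x,y,w,h) in dict(scene=(225,150,130,130),side=(235,140,130,130)).items():
    d=grab(n); o.append(cv2.resize(cv2.cvtColor(d['pixels'],cv2.COLOR_RGB2BGR)[y:y+h,x:x+w],(400,400),interpolation=cv2.INTER_CUBIC))
cv2.imwrite('pics/left_a.png',np.hstack(o))
```

```text
[0.49695354 0.01937008 0.09571988] [ 0.23344426 -0.23021739  0.15480087]
```

View pics/left_a.png

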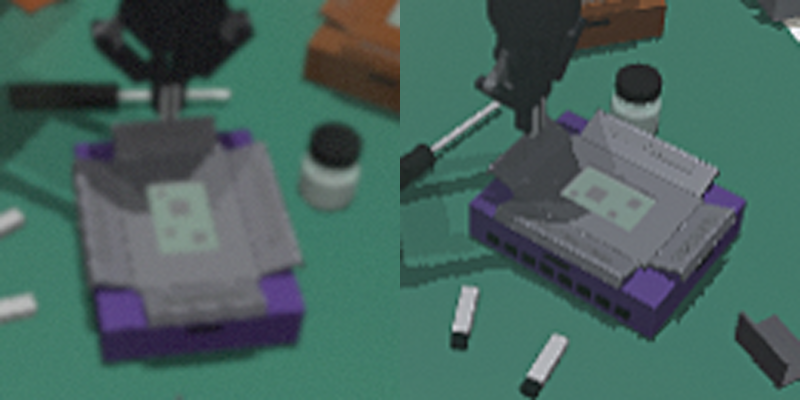

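The fingertips are above the left flap (crop (172,120) and (535,130)). I press slowly.

>>> {"method": "arm_command", "body": {"commands": [[0, [0, 0, -1], 0], [0, [0, 0, -0.4], 0], [0, [0, 0, -0.3], 0], [0, [0, 0, 0], 0]]}}

```text
clock: 3.1
position: [0.4969, 0.0183, 0.0784]
ee_rot: [0.675, -0.675, -0.211, 0.211]
contact_force: [-0.7, -0.6, 1.1]
width: -0.0
```

>>> {"method": "arm_command", "body": {"commands": [[0, [0, 0, -0.3], 0], [0, [0, 0, -0.3], 0], [0, [0, 0, 0], 0]]}}

```text
clock: 3.4
position: [0.4967, 0.0183, 0.0721]
ee_rot: [0.675, -0.675, -0.211, 0.211]
contact_force: [0.3, -0.5, -0.6]
width: -0.0004
```

>>> {"method": "arm_command", "body": {"commands": [[0, [0, 0, -0.2], 0], [0, [0, 0, -0.1], 0], [0, [0, 0, 0], 0]]}}

```text
clock: 3.7
position: [0.4968, 0.0182, 0.0691]
ee_rot: [0.675, -0.675, -0.211, 0.211]
contact_force: [-0.2, -0.3, 0.4]
width: 0.0001
```

```bash
cat >> h.py <<'E'
def look(f):
    s=manip.get_state();print(s['clock'],s['position'].round(4),s['contact_force'].round(2))
    o=[]
    for n,(x,y,w,h) in dict(scene=(225,150,130,130),side=(235,140,130,130)).items():
        d=grab(n); o.append(cv2.resize(cv2.cvtColor(d['pixels'],cv2.COLOR_RGB2BGR)[y:y+h,x:x+w],(400,400),interpolation=cv2.INTER_CUBIC))
    cv2.imwrite(f,np.hstack(o))
E
python3 -c "
from h import *
look('pics/left_b.png')"
```

```text
3.7 [0.4968 0.0182 0.0691] [-0.25 -0.33  0.43]
```

View pics/left_b.png

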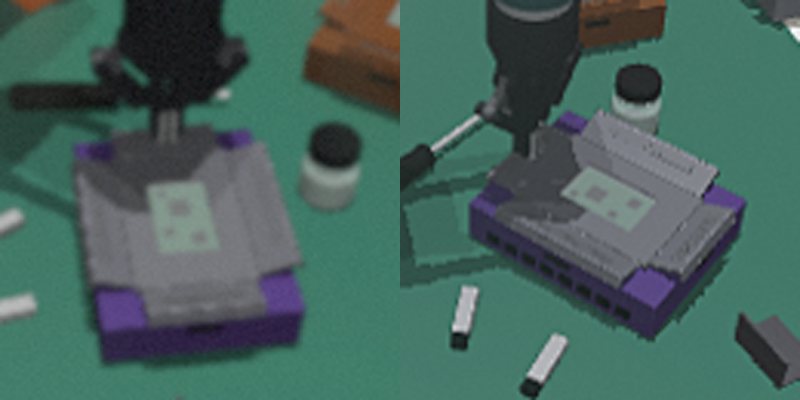

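The left flap's outer edge dropped (crop row 120 to 127), so it looks shut. I press a little more to feel the stop, then rise.

>>> {"method": "arm_command", "body": {"commands": [[0, [0, 0, -0.1], 0], [0, [0, 0, -0.1], 0], [0, [0, 0, 0], 0]]}}

```text
clock: 4.1
position: [0.4971, 0.0183, 0.0683]
ee_rot: [-0.675, 0.675, 0.211, -0.21]
contact_force: [-1.9, 1.0, 8.4]
width: 0.0001
```

>>> {"method": "arm_command", "body": {"commands": [[0, [0, 0, 3.5], 0], [0, [3.5, -1.1, 0], 0], [0, [3.5, -1.2, 0], 0], [0, [3.5, -1.1, 0], 0], [0, [0, 0, 0], 0], [0, [0, 0, -1.6], 0], [0, [0, 0, 0], 0]]}}

```text
clock: 4.8
position: [0.5998, -0.0154, 0.0843]
ee_rot: [0.676, -0.674, -0.209, 0.212]
contact_force: [-1.2, 0.3, -0.7]
width: 0.0001
```

```bash
python3 -c "
from h import *
look('pics/back_a.png')"
```

```text
4.8 [ 0.5998 -0.0154  0.0843] [-1.24  0.28 -0.69]
```

View pics/back_a.png

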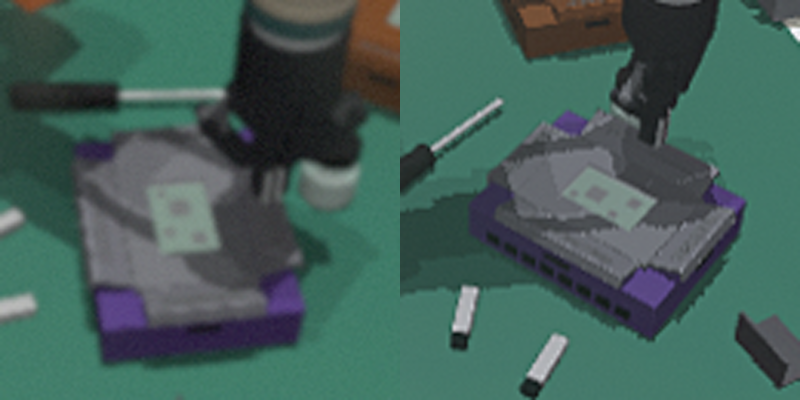

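Run:
```python
from h import *
d=load('wrist');print(pix3(d,575/1.5,179/1.5,.062))
R,t=d['R'],d['t']
# lowest robot points: side view cloud now
d=load('side');Z=d['range_z'];out=[]
for v in range(130,230):
    for u in range(260,420):
        if Z[v,u]>0:
            p=pix3(d,u,v)
            if .066<p[2]<.14 and abs(p[0]-.60)<.12 and abs(p[1]+.015)<.12: out.append(p)
out=np.array(out)
an=np.radians(34.6);X=np.array([np.cos(an),np.sin(an)])
for lo in np.arange(.066,.14,.01):
    s=out[(out[:,2]>=lo)&(out[:,2]<lo+.01)]
    if len(s): r=(s[:,:2]-[.5998,-.0154])@X; print(lo.round(3),len(s),r.min().round(3),r.max().round(3))
```

```text
[0.62390242 0.07376611 0.062     ]
0.066 12 -0.014 0.006
0.076 27 -0.017 0.004
0.086 22 -0.015 0.007
0.096 13 -0.016 0.006
0.106 28 -0.033 0.029
0.116 39 -0.041 0.037
0.126 49 -0.048 0.044
0.136 17 -0.047 0.049
```

The jar is 9 cm away, clear. Pressing the back flap.

>>> {"method": "arm_command", "body": {"commands": [[0, [0, 0, -0.6], 0], [0, [0, 0, -0.3], 0], [0, [0, 0, -0.3], 0], [0, [0, 0, -0.3], 0], [0, [0, 0, 0], 0]]}}

```text
clock: 5.4
position: [0.6015, -0.0157, 0.0711]
ee_rot: [0.675, -0.675, -0.211, 0.211]
contact_force: [-1.0, 0.2, -0.4]
width: 0.0002
```

>>> {"method": "arm_command", "body": {"commands": [[0, [0, 0, -0.2], 0], [0, [0, 0, -0.1], 0], [0, [0, 0, 0], 0]]}}

```text
clock: 5.7
position: [0.6017, -0.0157, 0.0685]
ee_rot: [0.675, -0.675, -0.211, 0.211]
contact_force: [-1.2, -0.2, 3.0]
width: 0.0004
```

>>> {"method": "arm_command", "body": {"commands": [[0, [0, 0, -0.1], 0], [0, [0, 0, 0], 0], [0, [0, 0, 3.5], 0], [0, [-0.1, -3.6, 0], 0], [0, [-0.2, -3.7, 0], 0], [0, [-0.1, -3.6, 0], 0], [0, [0, 0, 0], 0], [0, [0, 0, -1.6], 0], [0, [0, 0, 0], 0]]}}

```text
clock: 6.6
position: [0.5963, -0.1241, 0.0844]
ee_rot: [0.676, -0.674, -0.209, 0.212]
contact_force: [0.1, 0.5, -1.0]
width: -0.0
```

```bash
python3 -c "
from h import *
look('pics/right_a.png')"
```

```text
6.6 [ 0.5963 -0.1241  0.0844] [ 0.13  0.49 -1.03]
```

View pics/right_a.png

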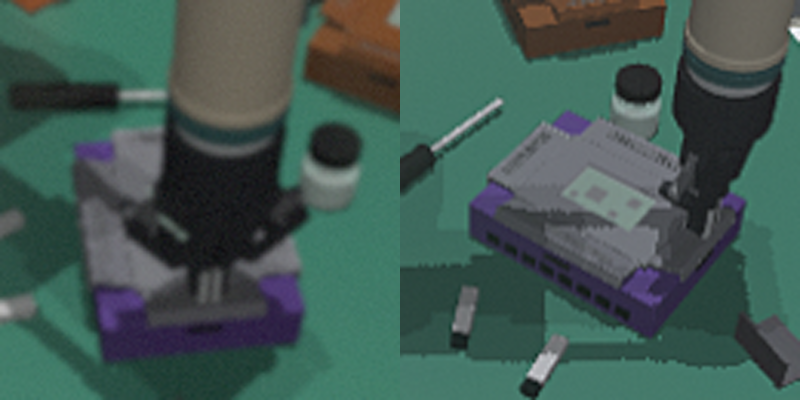

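The back and left flaps are flat, and the tips are over the right flap (crop (210,295) and (705,225)).

>>> {"method": "arm_command", "body": {"commands": [[0, [0, 0, -0.6], 0], [0, [0, 0, -0.3], 0], [0, [0, 0, -0.3], 0], [0, [0, 0, -0.3], 0], [0, [0, 0, 0], 0]]}}

```text
clock: 7.2
position: [0.5971, -0.1241, 0.0706]
ee_rot: [0.676, -0.674, -0.21, 0.211]
contact_force: [-0.7, 0.3, -0.2]
width: -0.0001
```

>>> {"method": "arm_command", "body": {"commands": [[0, [0, 0, -0.2], 0], [0, [0, 0, -0.1], 0], [0, [0, 0, -0.05], 0], [0, [0, 0, 0], 0]]}}

```text
clock: 7.6
position: [0.5976, -0.1244, 0.0684]
ee_rot: [0.675, -0.675, -0.211, 0.211]
contact_force: [-1.7, 0.9, 4.8]
width: -0.0
```

>>> {"method": "arm_command", "body": {"commands": [[0, [0, 0, -0.05], 0], [0, [0, 0, 0], 0], [0, [0, 0, 3.6], 0], [0, [-3.5, 1.1, 0], 0], [0, [-3.5, 1.1, 0], 0], [0, [-3.6, 1.1, 0], 0], [0, [0, 0, 0], 0], [0, [0, 0, -1.7], 0], [0, [0, 0, 0], 0]]}}

```text
clock: 8.5
position: [0.4908, -0.0913, 0.0852]
ee_rot: [0.676, -0.674, -0.21, 0.211]
contact_force: [-0.1, 0.1, 0.4]
width: -0.0001
```

```bash
python3 -c "
from h import *
look('pics/front_a.png')"
```

```text
8.5 [ 0.4908 -0.0913  0.0852] [-0.05  0.08  0.44]
```

View pics/front_a.png

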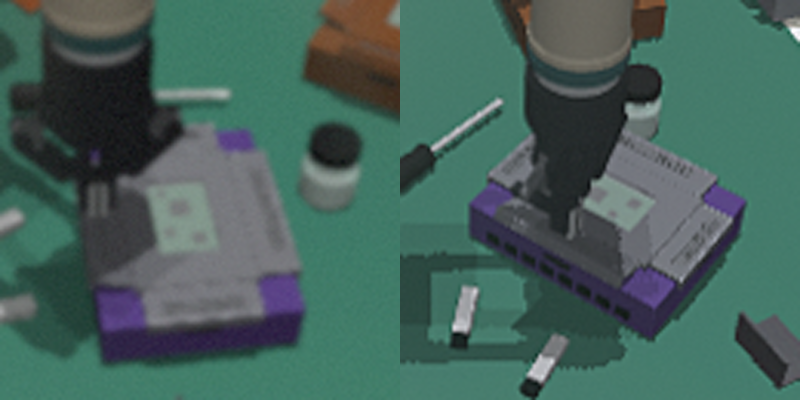

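The right flap is flat and the tips are over the front flap (crop (97,205) and (570,230)).

>>> {"method": "arm_command", "body": {"commands": [[0, [0, 0, -0.6], 0], [0, [0, 0, -0.3], 0], [0, [0, 0, -0.3], 0], [0, [0, 0, -0.3], 0], [0, [0, 0, 0], 0]]}}

```text
clock: 9.1
position: [0.4918, -0.0916, 0.0709]
ee_rot: [0.675, -0.675, -0.21, 0.211]
contact_force: [0.3, 0.2, 0.1]
width: 0.0
```

>>> {"method": "arm_command", "body": {"commands": [[0, [0, 0, -0.2], 0], [0, [0, 0, -0.1], 0], [0, [0, 0, -0.05], 0], [0, [0, 0, 0], 0]]}}

```text
clock: 9.5
position: [0.492, -0.0916, 0.0684]
ee_rot: [-0.675, 0.675, 0.211, -0.211]
contact_force: [-1.0, 0.0, 5.6]
width: 0.0004
```

Firm stop. I rise and move aside to where the wrist camera sees the whole unit.

>>> {"method": "arm_command", "body": {"commands": [[0, [0, 0, 4], 0], [0, [0, 0, 4.5], 0], [0, [0, 0, 4.5], 0], [0, [0, 0, 4.5], 0], [0, [3, -0.5, 0], 0], [0, [4, -2, 0], 0], [0, [2, -3, 0], 0], [0, [0, 0, 0], 0], [0, [0, 0, 0], 0]]}}

```text
clock: 10.4
position: [0.5818, -0.1469, 0.2419]
ee_rot: [0.676, -0.675, -0.21, 0.211]
contact_force: [-0.3, -0.5, -0.0]
width: -0.0003
```

Run:
```python
from h import *
look('pics/end.png')
d=grab('wrist')
cv2.imwrite('pics/wrist_end.png',cv2.resize(cv2.cvtColor(d['pixels'],cv2.COLOR_RGB2BGR),None,fx=1.5,fy=1.5))
an=np.radians(34.6);X=np.array([np.cos(an),np.sin(an)]);Y=np.array([-X[1],X[0]]);c=np.array([.547,-.053])
for n in ('wrist','scene','side'):
    d=load(n);r=[]
    for nm,o in dict(front=-.073*X,back=.073*X,left=.093*Y,right=-.093*Y,mid=.035*X,mid2=-.035*X).items():
        zs=[]
        for k in np.linspace(-.03,.03,9):
            w=np.r_[c+o+k*(Y if nm in('front','back','mid','mid2') else X),.052]
            p,_=cv2.projectPoints(w[None],cv2.Rodrigues(d['R'])[0],d['t'],d['intrinsics'],np.array([float(d['k1']),0,0,0,0])); u,v=p.ravel()
            if 0<=u<511 and 0<=v<383: zs.append(pix3(d,u,v)[2])
        r.append((nm,np.median(zs).round(4) if zs else None))
    print(n,r)
```

```text
10.4 [ 0.5818 -0.1469  0.2419] [-0.33 -0.5  -0.04]
wrist [('front', np.float64(0.0508)), ('back', np.float64(0.0508)), ('left', None), ('right', np.float64(0.0507)), ('mid', np.float64(0.0509)), ('mid2', np.float64(0.0505))]
scene [('front', np.float64(0.0514)), ('back', np.float64(0.0526)), ('left', np.float64(0.2434)), ('right', np.float64(0.051)), ('mid', np.float64(0.0525)), ('mid2', np.float64(0.0518))]
side [('front', np.float64(0.0496)), ('back', np.float64(0.0507)), ('left', np.float64(0.0494)), ('right', np.float64(0.0516)), ('mid', np.float64(0.0488)), ('mid2', np.float64(0.0498))]
```

View pics/end.png

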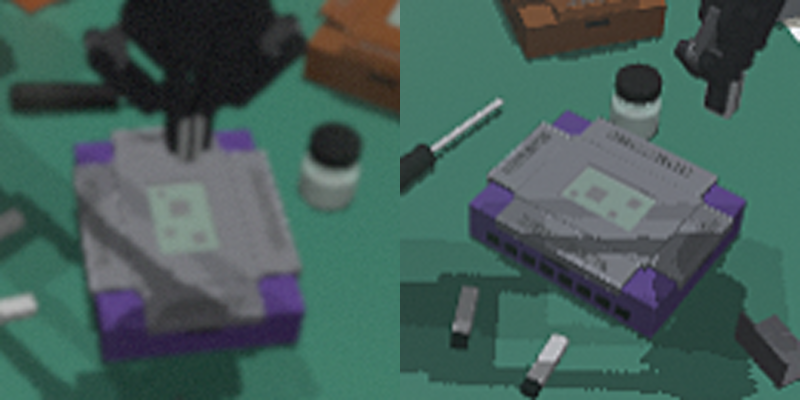

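View pics/wrist_end.png

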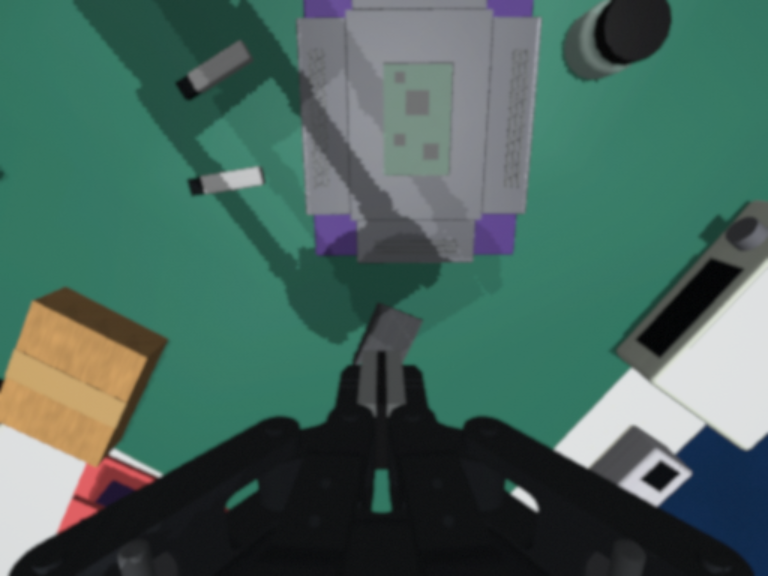

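All four flaps are level with the cover (wrist and side depth 49–52 mm, the same as the middle). The unit and the bystanders are unmoved, and the arm is at 0.24 m, touching nothing. I hand in.

```bash
python3 -c "
from rig import manip
print(manip.sign_off())"
```

```text
the job is handed in; nothing more can be done
None
```

I pressed the left, back, right and front rim sections of the violet unit shut with the closed fingertips. Each ended on a firm stop with the TCP at about 68.4 mm, with 3 to 8 N measured there. I handed the job in at about 10.5 s.

- **Rim height:** the last depth readings put all four sections at 49–52 mm, within about 3 mm of the cover's middle. A standing section's outer edge would read about 60 mm or more.
- **Left section:** only the side camera could confirm it (49.4 mm). It was out of the wrist picture, and in the scene camera the arm blocked it, giving a false 0.243 m.
- **Surroundings:** the unit and the things beside it looked unmoved in the scene, side and wrist pictures. I judged this by eye and did not measure it again. The tin was outside the last pictures, but the arm only passed it at about 0.25 m height.
- **Window and robot:** I never pressed on the window. The gripper was clear at 0.24 m with no contact force.

The hand-in reports no verdict, so I cannot confirm the result beyond these checks.

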